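# Press a new bearing sleeve into a vacuum mixing-bowl lid

## Robot

A 7-joint arm with a two-finger parallel gripper is mounted at the origin on the work surface. World frame = base frame: x ahead of the robot, y to its left, z up, the work surface at z = 0. Lengths are in m, angles in rad, forces in N, time in s.
With the tool pointing down it reaches from about 0.4 to 0.9 m from the base axis. Payload 5.6 kg.
Tool frame: the origin (TCP) lies at the very end of the fingers, on their centre line; the grasp point (between the pads) lies 19 mm behind it; z points along the fingers, y is the direction in which the jaws open and shut (so a half turn about z gives the same grasp; the last joint's range is limited). The gripper opens to 92 mm and grips with 3 to 60 N. Pads are 20 mm wide; open, the fingers measure 128 mm over their backs; the gripper's body (75 mm by 189 mm) begins 69 mm behind the grasp point.
Start: joints at [-1.334, 0.468, -0.012, 1.603, 0.006, 1.071, -0.056], TCP at [0.18, 0.625, 0.215] pointing down, gripper open.
Joint ranges: [-2.53, 2.53], [-0.31, 2.02], [-1.57, 1.55], [0.28, 2.44], [-1.29, 4.43], [0.15, 1.84], [-2.92, 2.92]. Speed limits (rad/s): [2.57, 2.57, 3.14, 3.14, 3.14, 3.14, 3.14].

## Interface

Orientations are given as a unit quaternion [w, x, y, z].
In Python, from bench import r gives the robot as it stands.
- The arm moves only by the tool arm_command, never from a script. Its argument "deltas" is a list of rows, each a list of 4 numbers: the shift along the tool's x, y, z in units of 150 mm (1.0 is 150 mm), then the turn about the tool's z in units of 180 degrees (1.0 is 180 degrees). In form: [[dx, dy, dz, spin], ...]. A call has 1 to 12 rows; each row is the pose to reach, as a shift and turn from the pose commanded when the call began, along the tool's axes at that moment, turning the shorter way round; what a row does not reach only later rows make up. A row lasts 1/8 s, in which the tool goes at most 62.5 mm and 10.7 degrees, less where a joint would pass 70% of its speed; a pose out of reach is approached as far as the arm can. A call with a number of a shift or a turn outside -1 to 1 is refused whole. A call with a gripper value outside its range is refused whole. "fingers" is the closure, from -1 (fully open) to 1 (shut), set as the call begins (left out, the last holds). The fingers move at their own pace and stop on an object; "grip_force" is the grip in N (left out, the last holds). Time passes only in rows, so rows that repeat a pose let the fingers close. It gives the time, the measured TCP pose, the force and the opening at its end, in the units of the state.
- r.state(): the state, without advancing time (a new reading comes with each control period).
- r.grab_frame(name): name is "side" or "top"; returns a dict with "img" (384x512x3 uint8, red, green, blue), "K" (3x3 intrinsics, pixels), "dist" ([k1, k2, p1, p2, k3] as OpenCV has them; the pictures are not rectified), "extrinsics" (4x4, takes a point from world to camera coordinates). Camera axes: x right, y down, z forward; pixel columns grow to the right and rows downward; lengths in m; the calibration is good to about 2 mm. A picture is of the moment at which its call begins. There is no depth.
- r.sign_off(): hands the job in, once; it reports no verdict.
The state is a dict: "time": time; "joints": joint angles; "dq": joint speeds; "joint_efforts": joint torques, N m; "ee_pos": TCP position; "orientation": TCP orientation; "ft_force": force on the tool from outside, world axes, zero at the start; "ft_torque": the same for the moment, N m; "finger_gap": opening from 0.0 (shut) to 1.0 (fully open).
Only numpy, scipy, OpenCV 4.12 (cv2) and the standard library are available. Lean on these libraries where they do the work, as an engineer would, in place of code of your own. Each camera call takes 0.05 s, during which the arm holds its last target.

## Task

Take the larger of the two bronze bearing sleeves from the white tray and press it, spigot down, into the bore in the lid of the mixing bowl until its shoulder sits flush on the hub all round. The lid floats on a soft seal and sinks while you push, so feel for the shoulder bottoming and ease off there: do not push so hard that the seal is squashed flat. Let go of the sleeve, and leave the small sleeve in the tray and the paddle, plaster cast and spatula on the bench as they are.

Things in the scene. Friction and masses are not known exactly. Their poses are not given: they have to be found in the camera images.
- bore (a point): Centre of the bore's mouth, in the flat top face of the grey plastic hub (44 mm across, 128 mm above the bench) in the middle of the lid; z up. Bore 27 mm across, 2.5 mm 45-degree lead-in, 30 mm deep, open below. Four slim crush ribs inside, starting 7 mm down, grip the spigot: pushing it past them takes about 7 to 15 N all the way, far more than the sleeve's weight.
- bowl: The steel mixing bowl (100 mm across) fixed upright in its grey bench cradle (144 mm across); origin on the bench at its middle, right under the bore.
- sleeve_neck (a point): Middle of the neck of the larger sleeve, on its axis (z up). Bronze, about 160 g, 53 mm tall, standing on its foot in the tray: spigot 26 mm across, 20 long; shoulder flange 38 across, 5 thick; neck 26 across, 28 long. This point is 14 mm above the flange's top. Grip the neck from above with the fingertips above the flange (resting on it is fine); below it they would strike the hub.
- sleeve_shoulder (a point): Point on the axis of the larger sleeve at the underside of its flange (the shoulder), 20 mm above its foot; z up along the sleeve. Fully home when it meets the hub face at the bore.
- small_sleeve_middle (a point): Middle of the small bronze sleeve (for another bowl), which stands in the same tray: 36 mm tall, spigot and neck 18 mm, flange 27 mm across. It stays there.
- tray: White shallow tray, 110 x 190 mm, walls 16 mm high, floor about 4 mm above the bench; origin under its middle, long side along its y. It does not move.
- paddle: Steel stirring paddle lying flat on the bench, 110 mm long, 48 mm wide, 8 mm thick; origin on its axis under the root of the blade.
- cast: Plaster cast of a jaw, about 76 x 62 x 27 mm; origin under its middle.
- spatula: Plaster spatula lying on the bench, black handle and slim steel blade, 200 mm long; origin under its middle.
- lid: Grey plastic lid of the mixing bowl, 116 mm across; origin under its middle, 30 mm below the hub face. It can only go straight down on its soft rubber seal, several mm under the push of the press-fit; it springs back when let go. The seal is squashed flat at about 24 N. A brass vacuum nipple stands on it 44 to 70 mm from the middle; its top is just below the hub face.
Things that resemble listed ones, but are neither listed nor needed, are in the scene too. Leave any black or pink look-alike of the part that bears sleeve_neck alone.

How it is judged:
At the end, for the whole second after the job is handed in: The larger sleeve is in the bore with its shoulder within 1.5 mm of the hub face, upright within 0.06 rad and within 2 mm of the bore's centre, let go, the lid back up on its seal (within 1.5 mm); the small sleeve, paddle, cast and spatula are within 20 mm of where they were (z of sleeve_shoulder in the frame of bore between -0.002 and 0.0015 m and horizontal distance between sleeve_shoulder and bore below 0.002 m and z of sleeve_neck in the frame of sleeve_shoulder above 0.01 m and angle between sleeve_neck's own z axis and vertical below 0.06 rad and distance of bore from where it was at the start of the episode below 0.0015 m and distance of each of small_sleeve_middle, paddle, cast, spatula from where it was at the start of the episode below 0.02 m); the robot touches nothing.
It fails at once if the seal was squashed flat: the lid was pushed down by more than 8 mm (about 24 N) (distance of bore from where it was at the start of the episode above 0.008 m).
It fails at once if the small sleeve was disturbed (moved by more than 20 mm) (distance of small_sleeve_middle from where it was at the start of the episode above 0.02 m).
It fails at once if the paddle, cast or spatula was disturbed (moved by more than 20 mm) (distance of any of paddle, cast, spatula from where it was at the start of the episode above 0.02 m).
It also fails if it takes over 59 s, if anything falls off the work surface, if the arm or the gripper's body presses on something with over 40 N, if the wrist force passes 120 N, or if a joint passes its speed limit or range.

## Working session

There is one attempt and no reset: what is moved stays moved. The work goes in short steps, Python scripts to look and compute and a tool call to move; the robot and the scene stay as the last step left them, time stands still between calls to the robot, and variables do not carry over. Pictures are saved under pics/ and viewed, and the job is handed in when it is done.

Besides the shell and the picture viewer there is one more tool, called after "Emit:" by a JSON object that holds its "api" and its "payload", one argument or row to a line. arm_command: Moves the arm, as the interface text tells. Shifts and turns lie within -1 to 1; 1 stands for 150 mm of shift or 180 degrees of turn. Its arguments: {"type":"object","properties":{"deltas":{"type":"array"},"fingers":{"type":"number"},"grip_force":{"type":"number"}},"required":["deltas"]}

```bash
mkdir -p pics; ls; python3 - <<'E'
from bench import r
import cv2,pickle
s=r.state(); print(s)
d={}
for n in("side","top"):
    f=r.grab_frame(n); d[n]=f; cv2.imwrite(f"pics/{n}0.png",f["img"][:,:,::-1]); print(n,f["K"],f["dist"],f["extrinsics"])
pickle.dump(d,open("f0.pkl","wb"))
E
```

```text
pics
{'time': 0.0, 'joints': array([-1.33402344,  0.46836592, -0.01157326,  1.60362339,  0.00601903,
        1.0713582 , -0.05630005]), 'dq': array([-2.11882772e-04, -4.08116190e-04, -8.27580841e-05, -1.91914909e-05,
        1.63577045e-03,  1.58731703e-03,  1.52802663e-05]), 'joint_efforts': array([ 5.04007460e-05, -5.20575035e+01, -1.26127186e-02, -2.43755257e+01,
       -5.66229934e-02,  1.70045695e-02,  1.71393044e-04]), 'ee_pos': array([0.17942163, 0.62415216, 0.21364772]), 'orientation': array([-4.47315775e-05,  1.39470854e-01,  9.90225803e-01, -8.59472059e-04]), 'ft_force': array([ 0.06482937, -0.49550191, -0.45623942]), 'ft_torque': array([0.01282308, 0.00279398, 0.00363318]), 'finger_gap': 0.9986684852726241}
side [[358.95139989   0.         254.98545922]
 [  0.         358.95139989 193.87061696]
 [  0.           0.           1.        ]] [0.03793757 0.         0.         0.         0.        ] [[ 0.83985927 -0.54266465  0.0123079  -0.52456452]
 [-0.33124989 -0.53036089 -0.78037865  0.29566068]
 [ 0.43001154  0.65133125 -0.62518611  0.61349418]
 [ 0.          0.          0.          1.        ]]
top [[408.27164878   0.         250.03347726]
 [  0.         408.27164878 184.22723608]
 [  0.           0.           1.        ]] [-0.00259379  0.          0.          0.          0.        ] [[ 3.98146251e-03 -9.99991858e-01  6.56729939e-04  1.58075933e-02]
 [-9.87568598e-01 -4.03519666e-03 -1.57136825e-01  6.34000624e-01]
 [ 1.57138195e-01 -2.29314880e-05 -9.87576623e-01  8.79818187e-01]
 [ 0.00000000e+00  0.00000000e+00  0.00000000e+00  1.00000000e+00]]
```

View pics/side0.png

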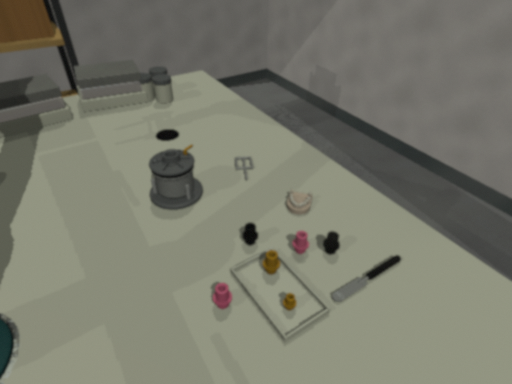

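View pics/top0.png

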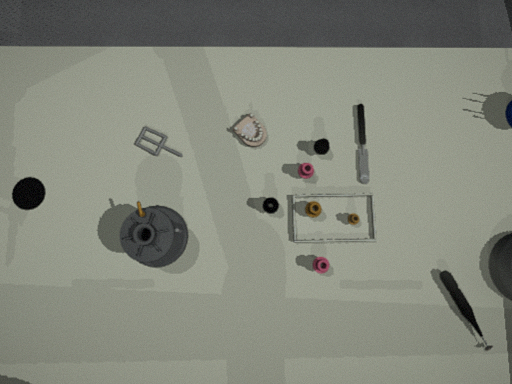

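Candidates, given as (top; side) pixels:
- **Bronze, large:** (313,209; 271,262)
- **Bronze, small:** (353,218; 289,301)
- **Pink:** (307,170; 301,242) and (322,264; 222,296)
- **Black:** (270,205; 250,233) and (321,146; 332,242)

I choose the larger bronze one in the tray. Next I'll take a close crop and measure.

```bash
cat > h.py <<'E'
import cv2,numpy as np,pickle
def ray(f,uv):
    p=cv2.undistortPoints(np.array([[uv]],float),f["K"],f["dist"])[0,0]
    R=f["extrinsics"][:3,:3];t=f["extrinsics"][:3,3]
    return -R.T@t, R.T@np.array([p[0],p[1],1])
def onz(f,uv,z):
    c,d=ray(f,uv); return c+d*(z-c[2])/d[2]
def tri(fs,uvs):
    A=np.zeros((3,3));b=np.zeros(3);L=[]
    for f,uv in zip(fs,uvs):
        c,d=ray(f,uv);d=d/np.linalg.norm(d);P=np.eye(3)-np.outer(d,d);A+=P;b+=P@c;L.append((c,P))
    x=np.linalg.solve(A,b);return x,[np.linalg.norm(P@(x-c)) for c,P in L]
def proj(f,X):
    R=f["extrinsics"][:3,:3];t=f["extrinsics"][:3,3]
    return cv2.projectPoints(np.array(X,float).reshape(-1,1,3),cv2.Rodrigues(R)[0],t,f["K"],f["dist"])[0][:,0]
def crop(f,x,y,w,h,s):
    i=f["img"][y:y+h,x:x+w,::-1];return cv2.resize(i,None,fx=s,fy=s,interpolation=cv2.INTER_CUBIC)
E
python3 - <<'E'
from h import *
d=pickle.load(open("f0.pkl","rb"));t,s=d["top"],d["side"]
a=crop(t,285,185,95,60,8);b=crop(s,225,230,95,70,8)
cv2.imwrite("pics/c_top.png",a)
cv2.imwrite("pics/c_side.png",b)
cv2.imwrite("pics/c_bowl.png",np.hstack([crop(t,90,190,110,85,3.6),crop(s,140,140,70,70,306/70)[:306]]))
E
```

```text
(no output)
```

View pics/c_top.png

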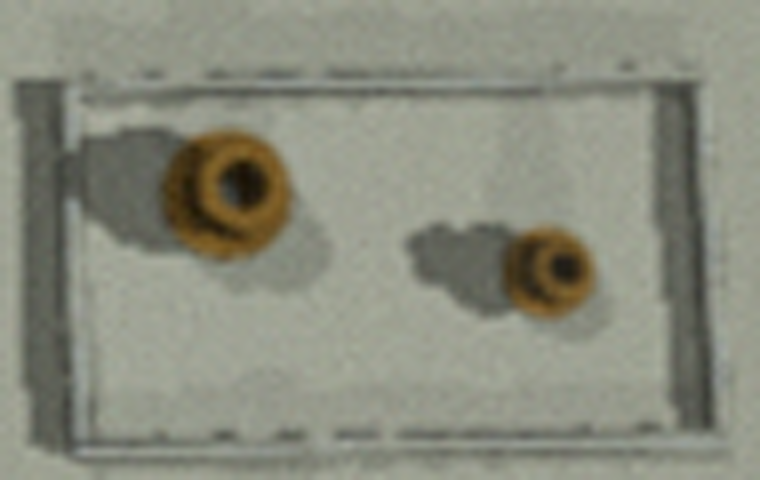

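View pics/c_side.png

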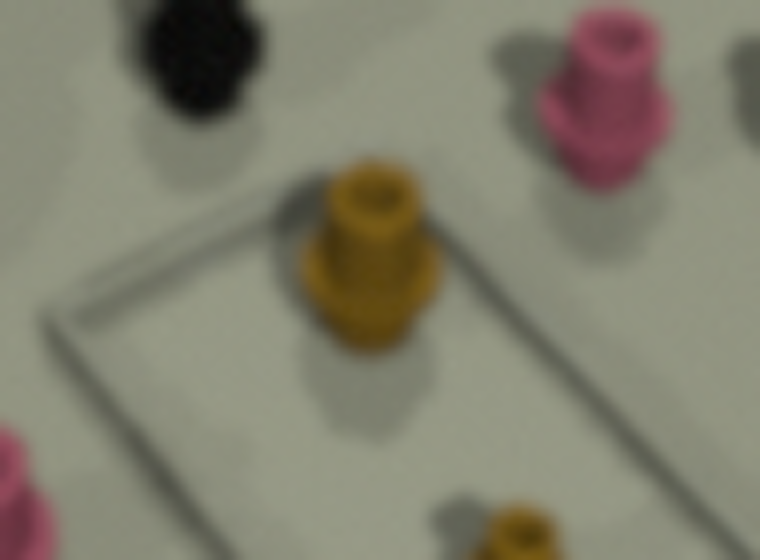

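View pics/c_bowl.png

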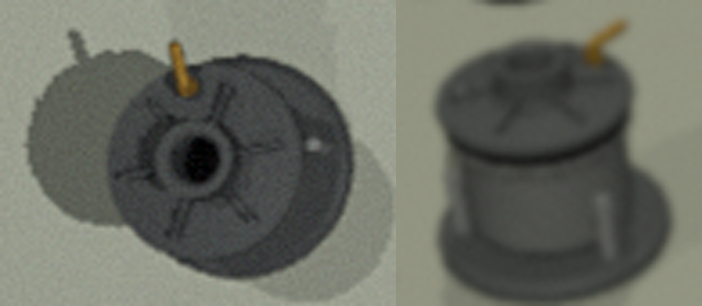

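```bash
python3 - <<'E'
from h import *
d=pickle.load(open("f0.pkl","rb"));t,s=d["top"],d["side"]
for n,f,box in(("top",t,(285,185,95,60)),("side",s,(225,230,95,90))):
    x,y,w,h=box
    hsv=cv2.cvtColor(f["img"],cv2.COLOR_RGB2HSV)
    sub=hsv[y:y+h,x:x+w]
    m=((sub[...,1]>130)&(sub[...,0]<30)&(sub[...,2]>40)).astype(np.uint8)
    k,l,st,c=cv2.connectedComponentsWithStats(m)
    for i in range(1,k):
        if st[i,4]>20: print(n,st[i],c[i]+[x,y])
# enhanced bowl crops
def enh(f,x,y,w,h,sc):
    g=crop(f,x,y,w,h,sc); g=g.astype(float); g=np.clip((g-20)*2.2,0,255).astype(np.uint8); return g
def grid(g,x,y,sc,step=5):
    for i in range(0,g.shape[1],step*sc): cv2.putText(g,str(x+i//sc),(i,10),0,.35,(0,255,255),1); cv2.line(g,(i+sc//2,12),(i+sc//2,18),(0,255,255),1)
    for j in range(0,g.shape[0],step*sc): cv2.putText(g,str(y+j//sc),(0,j+sc//2+4),0,.35,(0,255,255),1)
    return g
cv2.imwrite("pics/e_top.png",grid(enh(t,120,215,50,40,15),120,215,15))
cv2.imwrite("pics/e_side.png",grid(enh(s,148,145,50,36,15),148,145,15))
cv2.imwrite("pics/e_slv.png",grid(crop(t,297,194,35,28,20),297,194,20))
E
```

```text
top [ 21  17  15  15 163] [312.80981595 208.95092025]
top [63 29 11 10 71] [353.07042254 218.67605634]
side [ 38  21  17  23 276] [270.92391304 261.85507246]
side [ 58  64  13  16 146] [289.21232877 301.59589041]
```

View pics/e_top.png

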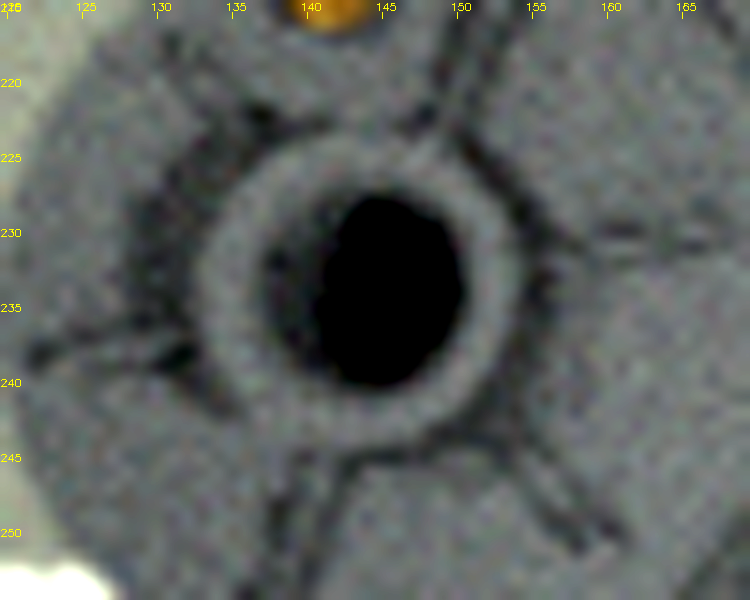

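View pics/e_side.png

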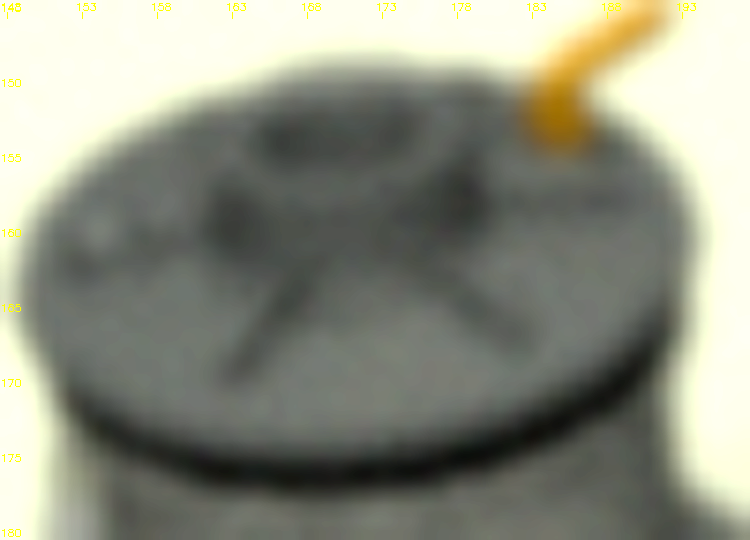

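View pics/e_slv.png

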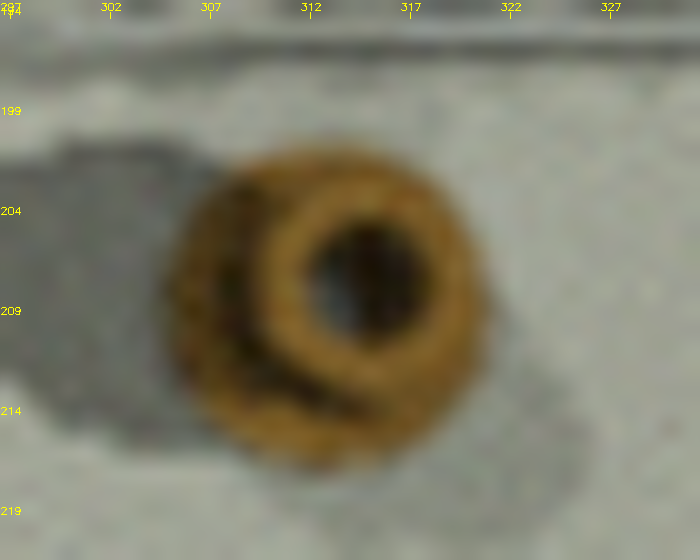

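```bash
python3 - <<'E'
from h import *
from bench import r
d=pickle.load(open("f0.pkl","rb"));t,s=d["top"],d["side"]
px=lambda U,V,x,y,sc:((U+.5)/sc-.5+x,(V+.5)/sc-.5+y)
b=onz(t,px(359,293,120,215,15),.128); print("bore hub",b, onz(t,px(363,290,120,215,15),.128))
print("hub width px", np.ptp(proj(t,[b+[0,.022,0],b-[0,.022,0]])[:,0]), "meas",325/15)
print("bore side proj",proj(s,b), "seen",px(338,138,148,145,15))
# flange/neck
print("flange",onz(t,px(324.5,304,297,194,20),.028),"necktop hole",onz(t,px(369,283,297,194,20),.057))
# side: neck top in crop c_side
u=px(375,195,225,230,8); q=px(369,283,297,194,20)
print("side necktop z.057",onz(s,u,.057),"tri",tri([t,s],[q,u]))
g=t["img"]; 
# side flange extents crop: left302 right442 ->centre
print("side flange",onz(s,px(372,265,225,230,8),.028))
print("small",onz(t,px(563,266,285,185,8),.04))
st=r.state();print(st["ee_pos"],st["orientation"])
from scipy.spatial.transform import Rotation as R
w,x,y,z=st["orientation"];print(R.from_quat([x,y,z,w]).as_matrix())
E
```

```text
bore hub [0.51744892 0.23587725 0.128     ] [0.51785743 0.23535001 0.128     ]
hub width px 21.50877056067486 meas 21.666666666666668
bore side proj [[169.36386048 154.01563941]] seen (170.06666666666666, 153.73333333333332)
flange [ 0.58071889 -0.12679665  0.028     ] necktop hole [ 0.58023375 -0.12735389  0.057     ]
side necktop z.057 [ 0.58310489 -0.12589262  0.057     ] tri (array([ 0.58081172, -0.12739079,  0.05954162]), [np.float64(0.0009335466260001679), np.float64(0.0009335466260004229)])
side flange [ 0.58418397 -0.12500465  0.028     ]
small [ 0.55918709 -0.22048185  0.04      ]
[0.17940616 0.62422223 0.21375405] [-5.38491992e-05  1.39446922e-01  9.90229239e-01 -7.79030938e-04]
[[-9.61109106e-01  2.76168756e-01 -3.23913037e-04]
 [ 2.76168923e-01  9.61107898e-01 -1.52782022e-03]
 [-1.10620830e-04 -1.55785664e-03 -9.99998780e-01]]
```

Emit:
{"api": "arm_command", "payload": {
  "deltas": [
    [-0.3,-0.3,0,0.06],
    [-0.5,-0.5,0,0.12],
    [-0.79,-0.81,0,0.18],
    [-0.79,-0.81,0,0.24],
    [-0.79,-0.81,0,0.3],
    [-0.79,-0.81,0,0.36],
    [-0.79,-0.81,0,0.42],
    [-0.79,-0.81,0,0.48],
    [-0.79,-0.81,0,0.54],
    [-0.79,-0.81,0,0.594],
    [-0.79,-0.81,0,0.594]
  ],
  "fingers": -0.1,
  "grip_force": 25
}}

```text
time: 1.48
ee_pos: [0.2597, 0.475, 0.2143]
orientation: [0.0, 0.878, 0.478, -0.0]
ft_force: [0.6, 0.5, 0.5]
finger_gap: 0.551
```

```bash
cat > go.py <<'E'
import sys,numpy as np
from bench import r
from scipy.spatial.transform import Rotation as R
def rot(s):
    w,x,y,z=s["orientation"];return R.from_quat([x,y,z,w]).as_matrix()
def st(tgt=None):
    s=r.state();M=rot(s)
    print("t",s["time"],"pos",s["ee_pos"].round(4),"F",s["ft_force"].round(2),"T",s["ft_torque"].round(3),"gap mm",round(s["finger_gap"]*92,2))
    print("toolx",M[:,0].round(3),"tooly",M[:,1].round(3),"toolz",M[:,2].round(4),"j",s["joints"].round(2))
    if tgt is not None: print("deltas",(M.T@(np.array(tgt)-s["ee_pos"])/.15).round(3))
if __name__=="__main__": st([float(a) for a in sys.argv[1:4]] if len(sys.argv)>3 else None)
E
python3 go.py 0.5807 -0.127 0.20
```

```text
t 1.475 pos [0.2597 0.475  0.2143] F [0.57 0.48 0.52] T [0.007 0.168 0.033] gap mm 50.66
toolx [ 0.542  0.84  -0.001] tooly [ 0.84  -0.542  0.   ] toolz [-0.e+00 -8.e-04 -1.e+00] j [-1.42  0.29  0.35  1.89 -0.12  0.98 -1.59]
deltas [-2.212  3.974  0.098]
```

Emit:
{"api": "arm_command", "payload": {
  "deltas": [
    [-0.18,0.33,0,0],
    [-0.37,0.66,0,0],
    [-0.55,0.99,0,0]
  ]
}}

```text
time: 1.85
ee_pos: [0.3401, 0.3236, 0.2146]
orientation: [-0.0, 0.878, 0.479, 0.0]
ft_force: [1.7, 0.2, 0.8]
finger_gap: 0.55
```

Emit:
{"api": "arm_command", "payload": {
  "deltas": [
    [-0.18,0.33,0,0],
    [-0.37,0.66,0,0],
    [-0.55,0.99,0,0]
  ]
}}

```text
time: 2.22
ee_pos: [0.4199, 0.1735, 0.2148]
orientation: [-0.0, 0.878, 0.479, 0.0]
ft_force: [0.3, -0.1, -0.2]
finger_gap: 0.549
```

Emit:
{"api": "arm_command", "payload": {
  "deltas": [
    [-0.18,0.33,0,0],
    [-0.37,0.66,0,0],
    [-0.55,0.99,0,0],
    [-0.55,0.99,0,0],
    [-0.55,0.99,0,0]
  ]
}}

```text
time: 2.85
ee_pos: [0.4986, 0.0256, 0.2142]
orientation: [-0.0, 0.878, 0.478, -0.0]
ft_force: [0.0, 0.2, -0.8]
finger_gap: 0.55
```

```bash
python3 go.py 0.5807 -0.127 0.20
```

```text
t 2.85 pos [0.4986 0.0256 0.2142] F [ 0.02  0.24 -0.84] T [-0.011  0.092  0.042] gap mm 50.58
toolx [ 0.542  0.84  -0.   ] tooly [ 0.84  -0.542 -0.001] toolz [-1.e-03  2.e-04 -1.e+00] j [-0.71  0.24  0.69  2.   -0.18  0.97 -0.5 ]
deltas [-0.558  1.012  0.094]
```

Emit:
{"api": "arm_command", "payload": {
  "deltas": [
    [-0.18,0.33,0,0],
    [-0.37,0.66,0.2,0],
    [-0.558,1.0,0.4,0],
    [-0.558,1.0,0.7,0],
    [-0.558,1.0,0.8,0],
    [-0.558,1.0,0.8,0],
    [-0.558,1.0,0.8,0]
  ]
}}

```text
time: 3.72
ee_pos: [0.5805, -0.1254, 0.0963]
orientation: [0.0, 0.878, 0.479, 0.001]
ft_force: [-0.3, -0.6, -0.2]
finger_gap: 0.548
```

```bash
cat > look.py <<'E'
import sys
from h import *
from bench import r
n=sys.argv[1]
d={k:r.grab_frame(k) for k in("side","top")}
pickle.dump(d,open(f"f_{n}.pkl","wb"))
sx,sy,sw,sh,tx,ty,tw,th=map(int,sys.argv[2:10])
a=crop(d["side"],sx,sy,sw,sh,400/sw);b=crop(d["top"],tx,ty,tw,th,400/tw)
H=max(a.shape[0],b.shape[0]);p=lambda i:cv2.copyMakeBorder(i,0,H-i.shape[0],0,0,0)
cv2.imwrite(f"pics/{n}.png",np.hstack([p(a),p(b)]))
E
python3 look.py pre 225 200 100 100 265 150 120 120; python3 go.py 0.5807 -0.127 0.031
```

```text
t 3.825 pos [ 0.5805 -0.1258  0.0964] F [-0.22 -0.57 -0.58] T [-0.09   0.172  0.022] gap mm 50.71
toolx [0.543 0.84  0.002] tooly [ 0.84  -0.543  0.002] toolz [ 3.1e-03  4.0e-04 -1.0e+00] j [-0.31  0.58  0.63  1.87 -0.45  0.83 -0.03]
deltas [-0.007  0.004  0.436]
```

View pics/pre.png

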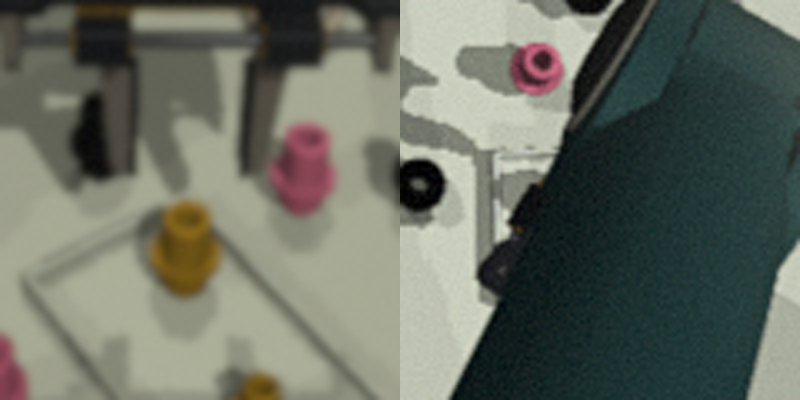

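Side view: the jaws' inner edges are at crop x=133 and 245, with the sleeve at 187, centred between them. Both pinks and blacks are clear of the jaws. I'll descend and grip.

Emit:
{"api": "arm_command", "payload": {
  "deltas": [
    [-0.006,0.004,0.15,0],
    [-0.006,0.004,0.3,0],
    [-0.006,0.004,0.38,0],
    [-0.006,0.004,0.43,0],
    [-0.006,0.004,0.43,0],
    [-0.006,0.004,0.43,0]
  ]
}}

```text
time: 4.58
ee_pos: [0.5799, -0.1279, 0.0308]
orientation: [0.0, 0.879, 0.477, 0.0]
ft_force: [0.0, -0.6, 0.2]
finger_gap: 0.551
```

Emit:
{"api": "arm_command", "payload": {
  "deltas": [
    [0,0,0,0],
    [0,0,0,0],
    [0,0,0,0],
    [0,0,0,0],
    [0,0,0,0],
    [0,0,0,0]
  ],
  "fingers": 1,
  "grip_force": 35
}}

```text
time: 5.32
ee_pos: [0.5797, -0.1279, 0.0303]
orientation: [0.0, 0.879, 0.477, 0.0]
ft_force: [0.7, -0.0, 2.4]
finger_gap: 0.275
```

```bash
python3 go.py 0.5807 -0.127 0.031;python3 look.py grip 225 200 100 100 265 150 120 120
```

```text
t 5.325 pos [ 0.5797 -0.1279  0.0303] F [ 0.69 -0.04  2.43] T [-0.162 -0.086 -0.044] gap mm 25.27
toolx [0.544 0.839 0.   ] tooly [ 0.839 -0.544  0.001] toolz [ 8.e-04 -2.e-04 -1.e+00] j [-0.26  0.68  0.56  1.89 -0.53  0.73  0.03]
deltas [ 0.008  0.002 -0.004]
```

View pics/grip.png

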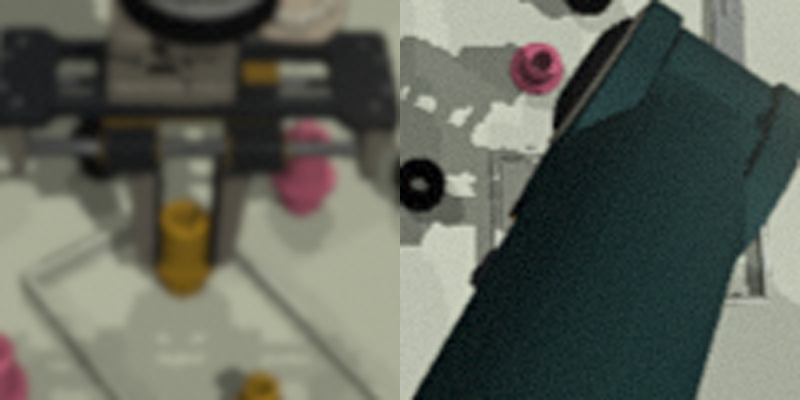

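The sleeve is held: gap 25 mm on the neck, and the side view shows bronze between both fingers at crop (185,245). Now I'll lift straight up.

Emit:
{"api": "arm_command", "payload": {
  "deltas": [
    [0,0,-0.1,0],
    [0,0,-0.3,0],
    [0,0,-0.6,0],
    [0,0,-0.9,0],
    [0,0,-1.0,0],
    [0,0,-1.0,0],
    [0,0,-1.0,0]
  ]
}}

```text
time: 6.3
ee_pos: [0.5782, -0.1271, 0.1783]
orientation: [-0.001, 0.879, 0.478, -0.001]
ft_force: [0.2, 0.7, -1.7]
finger_gap: 0.274
```

```bash
python3 go.py 0.5169 0.2345 0.19;python3 look.py lift 200 130 130 130 265 150 120 120
```

```text
t 6.3 pos [ 0.5782 -0.1271  0.1783] F [ 0.18  0.65 -1.74] T [-0.077  0.174 -0.014] gap mm 25.21
toolx [ 0.544  0.839 -0.001] tooly [ 0.839 -0.544 -0.003] toolz [-3.2e-03  5.0e-04 -1.0e+00] j [-0.37  0.47  0.7   1.82 -0.36  0.99 -0.09]
deltas [ 1.801 -1.654 -0.075]
```

View pics/lift.png

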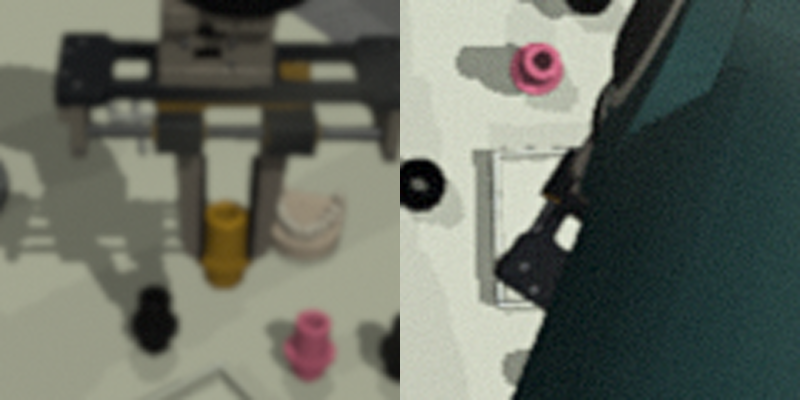

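The sleeve has been lifted, upright between the jaws at crop (227,245). I'll move it to above the bore.

Emit:
{"api": "arm_command", "payload": {
  "deltas": [
    [0.2,-0.18,-0.07,0],
    [0.42,-0.39,-0.07,0],
    [0.66,-0.61,-0.07,0],
    [0.9,-0.827,-0.07,0]
  ]
}}

```text
time: 6.9
ee_pos: [0.5478, 0.0543, 0.1895]
orientation: [-0.0, 0.879, 0.477, -0.001]
ft_force: [0.5, 0.8, -2.4]
finger_gap: 0.273
```

Emit:
{"api": "arm_command", "payload": {
  "deltas": [
    [0.2,-0.18,0,0],
    [0.42,-0.39,0,0],
    [0.66,-0.61,0,0],
    [0.8,-0.76,0,0],
    [0.88,-0.82,0,0],
    [0.9,-0.827,0,0],
    [0.9,-0.827,0,0],
    [0.9,-0.827,0,0]
  ]
}}

```text
time: 7.9
ee_pos: [0.5186, 0.2321, 0.1906]
orientation: [0.0, 0.879, 0.476, -0.0]
ft_force: [-0.2, -0.1, -1.6]
finger_gap: 0.279
```

```bash
python3 go.py 0.5169 0.2345 0.165
```

```text
t 7.9 pos [0.5186 0.2321 0.1906] F [-0.24 -0.06 -1.56] T [-0.046  0.074 -0.057] gap mm 25.64
toolx [ 0.546  0.838 -0.   ] tooly [ 0.838 -0.546  0.   ] toolz [ 1.e-04 -4.e-04 -1.e+00] j [-0.99  0.4   0.65  1.86 -0.29  0.97 -0.79]
deltas [ 0.007 -0.018  0.171]
```

Emit:
{"api": "arm_command", "payload": {
  "deltas": [
    [0.007,-0.018,0.1,0],
    [0.007,-0.018,0.17,0],
    [0.007,-0.018,0.17,0],
    [0.007,-0.018,0.17,0]
  ]
}}

```text
time: 8.4
ee_pos: [0.5165, 0.236, 0.165]
orientation: [0.0, 0.879, 0.477, -0.0]
ft_force: [-0.0, -0.0, -1.6]
finger_gap: 0.274
```

```bash
python3 go.py 0.5169 0.2345 0.165;python3 look.py over 140 110 70 70 90 170 120 120
python3 - <<'E'
from h import *
d=pickle.load(open("f_over.pkl","rb"))
i=crop(d["side"],145,115,55,45,14);i=np.clip((i.astype(float)-15)*1.8,0,255).astype(np.uint8);cv2.imwrite("pics/over2.png",i)
E
```

```text
t 8.4 pos [0.5165 0.236  0.165 ] F [-0.   -0.03 -1.57] T [-0.072  0.096  0.003] gap mm 25.21
toolx [ 0.544  0.839 -0.   ] tooly [ 0.839 -0.544  0.   ] toolz [ 1.e-04 -2.e-04 -1.e+00] j [-0.98  0.43  0.63  1.89 -0.32  0.92 -0.78]
deltas [-0.007  0.007  0.   ]
```

View pics/over2.png

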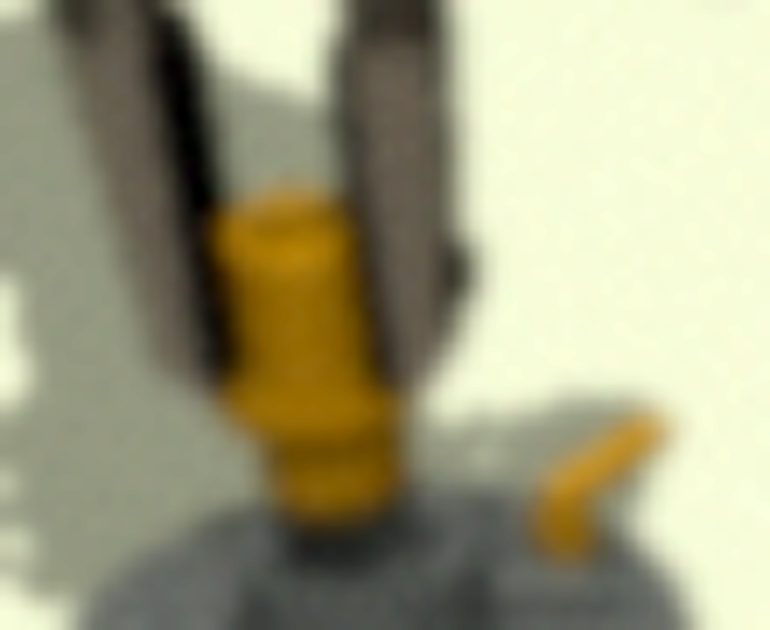

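View pics/over.png

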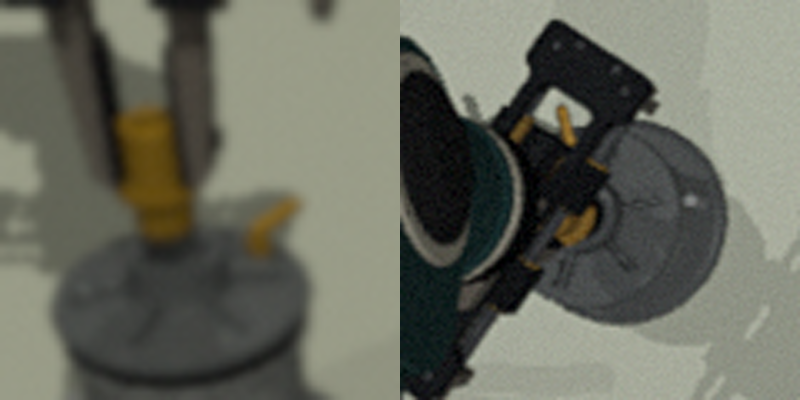

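```bash
python3 - <<'E'
from h import *
d=pickle.load(open("f_over.pkl","rb"));s=d["side"];t=d["top"]
b=np.array([.5176,.2356])
for n,z in(("hub",.128),("foot",.139),("flange",.1615),("top",.192)):
    p=proj(s,[*b,z])[0]; px=proj(s,[b[0]+.005,b[1],z])[0]-p; py=proj(s,[b[0],b[1]+.005,z])[0]-p
    print(n,p,"d/5mm x",px,"y",py)
print("side cam",-s["extrinsics"][:3,:3].T@s["extrinsics"][:3,3])
print("per 5mm toolx,tooly",[ (proj(s,[b[0]+.005*a[0],b[1]+.005*a[1],.139])[0]-proj(s,[*b,.139])[0]) for a in((.544,.839),(.839,-.544))])
# sub-pixel: bronze mask rows
hsv=cv2.cvtColor(s["img"],cv2.COLOR_RGB2HSV)
S=hsv[...,1].astype(float)
H=hsv[...,0]
for v in range(125,156):
    row=((S[v]>120)&(H[v]<35)&(H[v]>5)); u=np.where(row[150:180])[0]+150
    if len(u): print(v,u.min(),u.max(),(u.min()+u.max())/2)
E
```

```text
hub [169.46320704 154.04918311] d/5mm x [ 1.86602688 -0.55673243] y [-0.7698356  -0.90591997]
foot [168.8551993  150.31790511] d/5mm x [ 1.88187904 -0.55189388] y [-0.77381648 -0.89981386]
flange [167.57941184 142.50155408] d/5mm x [ 1.91521062 -0.54132784] y [-0.78206812 -0.88644174]
top [165.77741447 131.49103546] d/5mm x [ 1.96244983 -0.52545089] y [-0.79348809 -0.86626589]
side cam [ 0.27468837 -0.52744369  0.62073161]
per 5mm toolx,tooly [array([ 0.37316763, -1.0540172 ]), array([2.00492163, 0.02703295])]
129 163 168 165.5
130 160 169 164.5
131 160 170 165.0
132 160 170 165.0
133 160 170 165.0
134 160 170 165.0
135 160 170 165.0
136 161 170 165.5
137 161 171 166.0
138 161 171 166.0
139 161 171 166.0
140 161 171 166.0
141 161 171 166.0
142 161 172 166.5
143 161 172 166.5
144 161 173 167.0
145 162 172 167.0
146 164 172 168.0
147 164 172 168.0
148 164 173 168.5
149 165 172 168.5
150 165 172 168.5
151 166 171 168.5
152 167 167 167.0
```

```bash
python3 - <<'E'
from h import *
d=pickle.load(open("f_over.pkl","rb"));t=d["top"]
x,y,sc=125,215,16
i=crop(t,x,y,48,36,sc);i=np.clip((i.astype(float)-15)*2,0,255).astype(np.uint8)
def circ(c,z,rr,col):
    a=np.linspace(0,2*np.pi,60);P=np.c_[c[0]+rr*np.cos(a),c[1]+rr*np.sin(a),0*a+z]
    p=(proj(t,P)-[x,y]+.5)*sc-.5
    cv2.polylines(i,[p.astype(np.int32)],True,col,1)
cv2.imwrite("pics/overt_raw.png",i.copy())
b=(.5176,.2356)
circ(b,.128,.022,(0,255,0));circ(b,.128,.016,(0,255,0))
circ(b,.164,.019,(0,0,255)) 
cv2.imwrite("pics/overt.png",i)
E
```

```text
(no output)
```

View pics/overt.png

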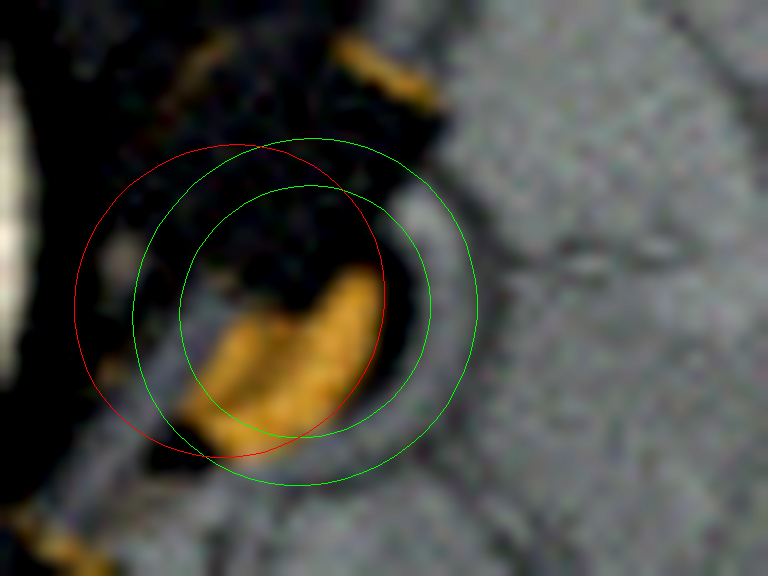

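The predicted flange circle agrees with the visible bronze arc in the top view to about 0.5 mm (crop edge (382,300)). The side view suggests a small +y tool shift. I'll correct by 0.9 mm in tool y and lower the sleeve into the lead-in.

Emit:
{"api": "arm_command", "payload": {
  "deltas": [
    [0,0.006,0,0],
    [0,0.006,0.03,0],
    [0,0.006,0.06,0],
    [0,0.006,0.07,0],
    [0,0.006,0.08,0],
    [0,0.006,0.09,0],
    [0,0.006,0.1,0],
    [0,0.006,0.1,0]
  ],
  "grip_force": 50
}}

```text
time: 9.5
ee_pos: [0.5171, 0.2357, 0.15]
orientation: [0.0, 0.879, 0.478, -0.0]
ft_force: [1.0, 0.5, -1.7]
finger_gap: 0.275
```

```bash
python3 go.py 0.517 0.235 0.147
```

```text
t 9.5 pos [0.5171 0.2357 0.15  ] F [ 1.03  0.54 -1.69] T [-0.067  0.15  -0.002] gap mm 25.27
toolx [ 0.544  0.839 -0.   ] tooly [ 0.839 -0.544 -0.   ] toolz [-1.e-04 -1.e-04 -1.e+00] j [-0.97  0.45  0.62  1.9  -0.33  0.9  -0.76]
deltas [-0.004  0.002  0.02 ]
```

Emit:
{"api": "arm_command", "payload": {
  "deltas": [
    [0,0,0.007,0],
    [0,0,0.014,0],
    [0,0,0.02,0],
    [0,0,0.02,0]
  ]
}}

```text
time: 10.0
ee_pos: [0.5175, 0.2355, 0.1472]
orientation: [0.0, 0.879, 0.477, 0.0]
ft_force: [1.7, -0.4, -0.6]
finger_gap: 0.27
```

Emit:
{"api": "arm_command", "payload": {
  "deltas": [
    [0,0,0.007,0],
    [0,0,0.014,0],
    [0,0,0.02,0],
    [0,0,0.02,0]
  ]
}}

```text
time: 10.5
ee_pos: [0.5176, 0.2355, 0.1442]
orientation: [0.0, 0.879, 0.477, 0.0]
ft_force: [1.8, -1.2, 0.7]
finger_gap: 0.271
```

```bash
python3 go.py 0.517 0.235 0.147; python3 look.py in1 140 110 70 70 90 170 120 120
```

```text
t 10.5 pos [0.5176 0.2355 0.1442] F [ 1.82 -1.2   0.66] T [-0.411 -0.491  0.046] gap mm 24.96
toolx [0.544 0.839 0.   ] tooly [ 0.839 -0.544  0.001] toolz [ 8.e-04 -1.e-04 -1.e+00] j [-0.97  0.46  0.62  1.9  -0.34  0.88 -0.76]
deltas [-0.005 -0.001 -0.019]
```

View pics/in1.png

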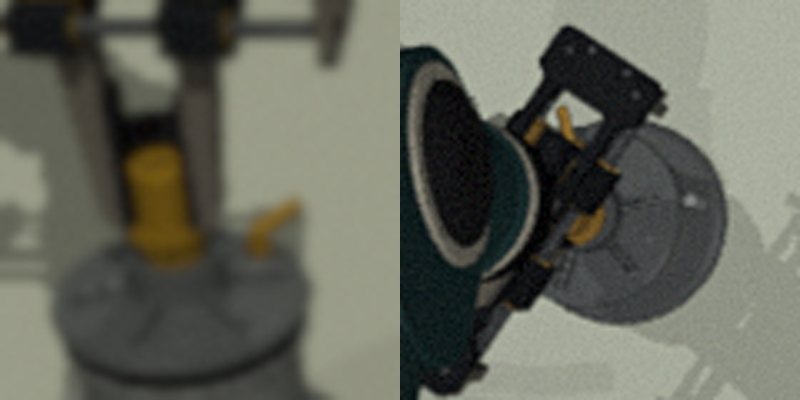

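The spigot is entering: the foot is hidden in the hub at side crop (165,262). There is a small side force along +tool y, so I'll yield a little that way and press on.

Emit:
{"api": "arm_command", "payload": {
  "deltas": [
    [0,0.003,0.007,0],
    [0,0.003,0.014,0],
    [0,0.003,0.02,0],
    [0,0.003,0.02,0]
  ]
}}

```text
time: 11.1
ee_pos: [0.5178, 0.2354, 0.1413]
orientation: [0.0, 0.879, 0.477, 0.0]
ft_force: [2.9, -2.4, 2.7]
finger_gap: 0.276
```

Emit:
{"api": "arm_command", "payload": {
  "deltas": [
    [0,0,0.007,0],
    [0,0,0.014,0],
    [0,0,0.02,0],
    [0,0,0.02,0]
  ]
}}

```text
time: 11.6
ee_pos: [0.518, 0.2353, 0.1387]
orientation: [-0.0, 0.879, 0.477, 0.0]
ft_force: [0.5, -2.9, 7.5]
finger_gap: 0.266
```

```bash
python3 go.py
```

```text
t 11.6 pos [0.518  0.2353 0.1387] F [ 0.53 -2.89  7.46] T [-0.674 -0.128 -0.04 ] gap mm 24.49
toolx [0.544 0.839 0.001] tooly [ 0.839 -0.544  0.   ] toolz [ 8.e-04  5.e-04 -1.e+00] j [-0.96  0.47  0.61  1.9  -0.35  0.87 -0.75]
```

Emit:
{"api": "arm_command", "payload": {
  "deltas": [
    [-0.003,0.003,0.005,0],
    [-0.003,0.003,0.01,0],
    [-0.003,0.003,0.01,0],
    [-0.003,0.003,0.01,0]
  ]
}}

```text
time: 12.1
ee_pos: [0.518, 0.2354, 0.1373]
orientation: [-0.0, 0.879, 0.478, 0.001]
ft_force: [0.5, -0.6, 6.7]
finger_gap: 0.27
```

Emit:
{"api": "arm_command", "payload": {
  "deltas": [
    [0,0,0.005,0],
    [0,0,0.01,0],
    [0,0,0.01,0],
    [0,0,0.01,0]
  ]
}}

```text
time: 12.6
ee_pos: [0.5179, 0.2355, 0.1359]
orientation: [-0.0, 0.879, 0.478, 0.001]
ft_force: [0.2, -0.9, 7.2]
finger_gap: 0.274
```

```bash
python3 go.py
```

```text
t 12.6 pos [0.5179 0.2355 0.1359] F [ 0.25 -0.89  7.15] T [-0.276  0.003  0.016] gap mm 25.19
toolx [0.544 0.839 0.002] tooly [ 0.839 -0.544 -0.   ] toolz [ 6.0e-04  1.5e-03 -1.0e+00] j [-0.96  0.47  0.61  1.9  -0.35  0.87 -0.75]
```

Emit:
{"api": "arm_command", "payload": {
  "deltas": [
    [0,0,0.005,0],
    [0,0,0.01,0],
    [0,0,0.01,0],
    [0,0,0.01,0]
  ]
}}

```text
time: 13.1
ee_pos: [0.518, 0.2356, 0.1346]
orientation: [-0.001, 0.879, 0.478, 0.001]
ft_force: [0.9, -0.7, 8.6]
finger_gap: 0.271
```

Emit:
{"api": "arm_command", "payload": {
  "deltas": [
    [0,0,0.005,0],
    [0,0,0.01,0],
    [0,0,0.01,0],
    [0,0,0.01,0]
  ]
}}

```text
time: 13.6
ee_pos: [0.5181, 0.2356, 0.1331]
orientation: [-0.001, 0.879, 0.478, 0.001]
ft_force: [-0.8, -1.5, 8.7]
finger_gap: 0.273
```

```bash
python3 go.py;python3 look.py in2 140 110 70 70 90 170 120 120
```

```text
t 13.6 pos [0.5181 0.2356 0.1331] F [-0.76 -1.45  8.67] T [-0.361  0.048  0.041] gap mm 25.12
toolx [0.544 0.839 0.002] tooly [ 0.839 -0.544 -0.   ] toolz [ 9.0e-04  1.8e-03 -1.0e+00] j [-0.96  0.48  0.61  1.91 -0.35  0.86 -0.74]
```

View pics/in2.png

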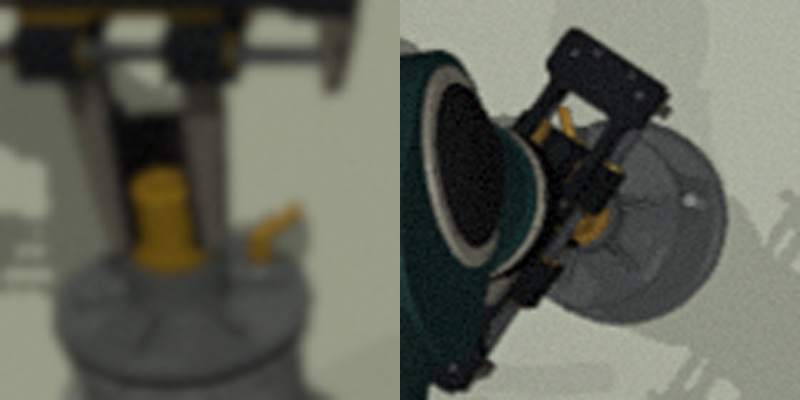

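The flange at side crop (170,260) is now near the hub, with a steady sliding force of about 10 N net. I'll continue in fine steps, watching for the rise.

Emit:
{"api": "arm_command", "payload": {
  "deltas": [
    [0,0,0.004,0],
    [0,0,0.007,0],
    [0,0,0.007,0]
  ]
}}

```text
time: 14.08
ee_pos: [0.5181, 0.2356, 0.1321]
orientation: [-0.001, 0.879, 0.478, 0.001]
ft_force: [0.8, -1.6, 10.2]
finger_gap: 0.272
```

Emit:
{"api": "arm_command", "payload": {
  "deltas": [
    [0,0,0.004,0],
    [0,0,0.007,0],
    [0,0,0.007,0]
  ]
}}

```text
time: 14.45
ee_pos: [0.5181, 0.2356, 0.1311]
orientation: [-0.001, 0.879, 0.478, 0.001]
ft_force: [0.1, -0.7, 10.5]
finger_gap: 0.272
```

Emit:
{"api": "arm_command", "payload": {
  "deltas": [
    [0,0,0.004,0],
    [0,0,0.007,0],
    [0,0,0.007,0]
  ]
}}

```text
time: 14.82
ee_pos: [0.5182, 0.2356, 0.1301]
orientation: [-0.001, 0.879, 0.478, 0.001]
ft_force: [0.4, -1.0, 10.4]
finger_gap: 0.271
```

Emit:
{"api": "arm_command", "payload": {
  "deltas": [
    [0,0,0.004,0],
    [0,0,0.007,0],
    [0,0,0.007,0]
  ]
}}

```text
time: 15.2
ee_pos: [0.5182, 0.2356, 0.1294]
orientation: [-0.001, 0.879, 0.478, 0.001]
ft_force: [-0.0, -1.4, 12.2]
finger_gap: 0.273
```

Emit:
{"api": "arm_command", "payload": {
  "deltas": [
    [0,0,0.004,0],
    [0,0,0.005,0],
    [0,0,0.005,0]
  ]
}}

```text
time: 15.58
ee_pos: [0.5182, 0.2356, 0.1288]
orientation: [-0.001, 0.879, 0.478, 0.001]
ft_force: [-1.4, -1.3, 14.5]
finger_gap: 0.271
```

```bash
python3 go.py;python3 look.py in3 140 110 70 70 90 170 120 120
```

```text
t 15.575 pos [0.5182 0.2356 0.1288] F [-1.4  -1.34 14.52] T [-0.409  0.487 -0.001] gap mm 24.91
toolx [0.544 0.839 0.002] tooly [ 0.839 -0.544 -0.001] toolz [ 8.0e-04  2.2e-03 -1.0e+00] j [-0.95  0.48  0.6   1.91 -0.36  0.86 -0.74]
```

View pics/in3.png

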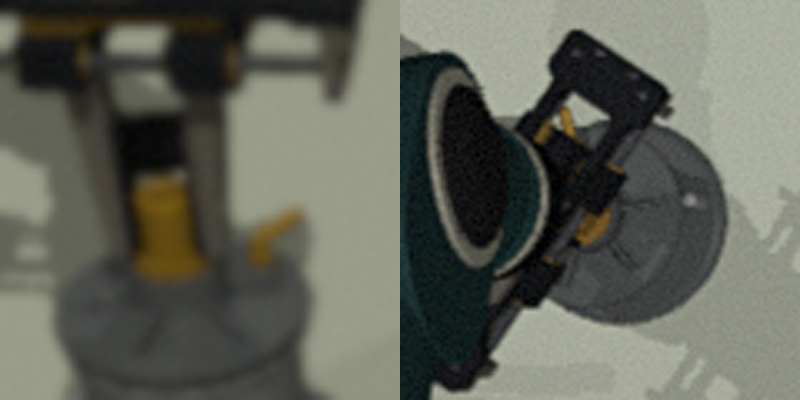

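The force is now rising about 3 N/mm (the seal's stiffness), so the shoulder is bottoming. One more small confirming step, still well under 24 N.

Emit:
{"api": "arm_command", "payload": {
  "deltas": [
    [0,0,0.003,0],
    [0,0,0.005,0],
    [0,0,0.005,0]
  ]
}}

```text
time: 16.05
ee_pos: [0.5182, 0.2356, 0.1283]
orientation: [-0.001, 0.879, 0.478, 0.001]
ft_force: [-1.0, -2.1, 16.3]
finger_gap: 0.271
```

Emit:
{"api": "arm_command", "payload": {
  "deltas": [
    [0,0,-0.01,0],
    [0,0,-0.02,0],
    [0,0,-0.03,0],
    [0,0,-0.035,0],
    [0,0,-0.035,0]
  ]
}}

```text
time: 16.68
ee_pos: [0.5181, 0.2355, 0.1321]
orientation: [-0.0, 0.879, 0.478, 0.001]
ft_force: [2.2, -0.1, 5.2]
finger_gap: 0.271
```

```bash
python3 go.py;python3 look.py in4 140 110 70 70 90 170 120 120
```

```text
t 16.675 pos [0.5181 0.2355 0.1321] F [ 2.24 -0.1   5.15] T [-0.005 -0.421 -0.016] gap mm 24.97
toolx [0.544 0.839 0.002] tooly [ 0.839 -0.544  0.   ] toolz [ 0.0012  0.0012 -1.    ] j [-0.96  0.48  0.61  1.91 -0.35  0.86 -0.74]
```

View pics/in4.png

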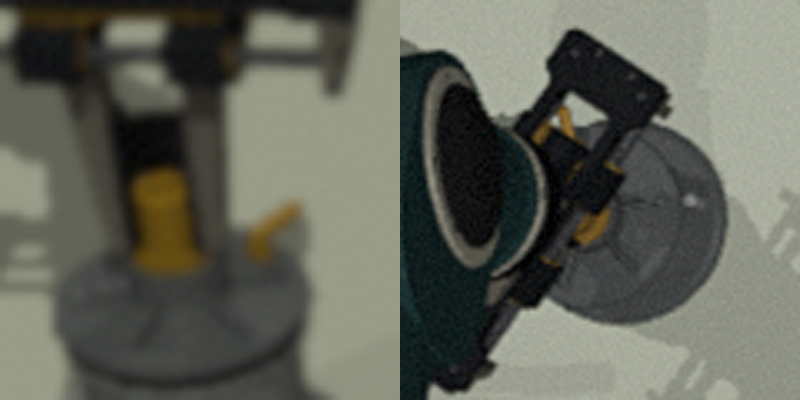

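Emit:
{"api": "arm_command", "payload": {
  "deltas": [
    [0,0,-0.007,0],
    [0,0,-0.013,0],
    [0,0,-0.013,0],
    [0,0,-0.013,0]
  ]
}}

```text
time: 17.27
ee_pos: [0.5179, 0.2353, 0.1335]
orientation: [-0.0, 0.879, 0.478, 0.0]
ft_force: [5.3, 2.4, 0.9]
finger_gap: 0.273
```

Emit:
{"api": "arm_command", "payload": {
  "deltas": [
    [0.003,0.003,-0.003,0],
    [0.005,0.004,-0.006,0],
    [0.005,0.004,-0.006,0],
    [0.005,0.004,-0.006,0]
  ]
}}

```text
time: 17.77
ee_pos: [0.518, 0.2352, 0.1342]
orientation: [-0.0, 0.879, 0.478, -0.001]
ft_force: [2.6, 3.5, -1.4]
finger_gap: 0.274
```

```bash
python3 go.py
```

```text
t 17.775 pos [0.518  0.2352 0.1342] F [ 2.55  3.51 -1.39] T [ 0.68  -0.447  0.021] gap mm 25.25
toolx [ 0.544  0.839 -0.001] tooly [ 0.839 -0.544 -0.001] toolz [-1.1e-03 -1.0e-04 -1.0e+00] j [-0.96  0.48  0.61  1.9  -0.35  0.87 -0.74]
```

Vertical force is back to the free-hanging value. Now I'll let go and go up.

Emit:
{"api": "arm_command", "payload": {
  "deltas": [
    [0.002,0,0,0],
    [0.003,0,0,0],
    [0.003,0,0,0],
    [0.003,0,0,0],
    [0.003,0,0,0]
  ],
  "fingers": -0.1
}}

```text
time: 18.4
ee_pos: [0.5187, 0.2354, 0.1345]
orientation: [-0.0, 0.879, 0.477, -0.0]
ft_force: [0.2, -0.6, 0.2]
finger_gap: 0.551
```

Emit:
{"api": "arm_command", "payload": {
  "deltas": [
    [0,0,-0.05,0],
    [0,0,-0.2,0],
    [0,0,-0.5,0],
    [0,0,-0.8,0],
    [0,0,-0.8,0]
  ]
}}

```text
time: 19.02
ee_pos: [0.521, 0.2361, 0.2585]
orientation: [-0.0, 0.879, 0.477, 0.004]
ft_force: [0.8, -0.8, -0.2]
finger_gap: 0.551
```

Emit:
{"api": "arm_command", "payload": {
  "deltas": [
    [-0.33,0.3,0,0],
    [-0.66,0.6,0,0],
    [-0.95,0.9,0,0],
    [-0.95,0.9,0,0],
    [-0.95,0.9,0,0]
  ]
}}

```text
time: 19.65
ee_pos: [0.5542, 0.0423, 0.254]
orientation: [-0.0, 0.879, 0.477, -0.0]
ft_force: [0.1, -0.3, -0.7]
finger_gap: 0.549
```

```bash
python3 go.py;python3 look.py out 140 110 70 70 115 200 60 60; python3 - <<'E'
from h import *
d=pickle.load(open("f_out.pkl","rb"))
cv2.imwrite("pics/out_full.png",np.hstack([cv2.resize(d[k]["img"][:,:,::-1],(400,300)) for k in("side","top")]))
E
```

```text
t 19.65 pos [0.5542 0.0423 0.254 ] F [ 0.09 -0.27 -0.71] T [-0.046  0.141 -0.046] gap mm 50.49
toolx [ 0.545  0.838 -0.   ] tooly [ 0.838 -0.545 -0.001] toolz [-1.e-03  1.e-04 -1.e+00] j [-0.75  0.31  0.76  1.83 -0.24  1.09 -0.48]
```

View pics/out.png

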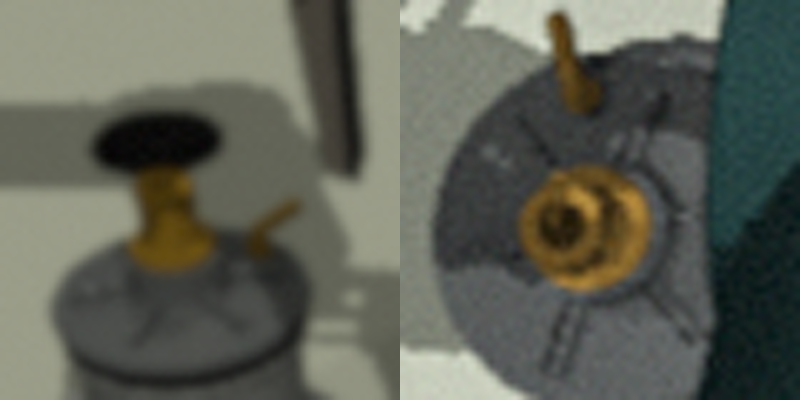

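View pics/out_full.png

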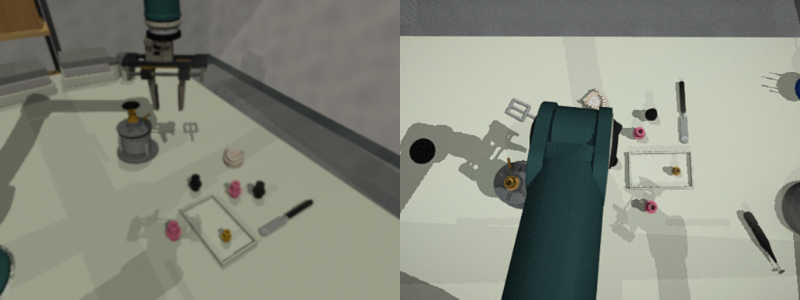

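Side view: the sleeve is upright in the hub, flange at crop (172,255). The other objects look unmoved. I'll check height and centring quantitatively against projected edges in the top view.

```bash
python3 - <<'E'
from h import *
d=pickle.load(open("f_out.pkl","rb"));t,s=d["top"],d["side"]
d0=pickle.load(open("f0.pkl","rb"))
# is lid/hub back? phase-correlation of lid patch (nipple free area)
out=[]
for n,f,x,y,w,h,sc in(("top",t,128,215,34,36,11),("side",s,148,125,46,46,8.7)):
    i=crop(f,x,y,w,h,sc);i=np.clip((i.astype(float)-10)*1.8,0,255).astype(np.uint8)
    b=(.5176,.2356)
    def circ(z,rr,col):
        a=np.linspace(0,2*np.pi,80);P=np.c_[b[0]+rr*np.cos(a),b[1]+rr*np.sin(a),0*a+z]
        p=(proj(f,P)+([.7,-.3] if n=="side" else [0,0])-[x,y]+.5)*sc-.5
        cv2.polylines(i,[p.astype(np.int32)],True,col,1)
    circ(.128,.022,(0,255,0));circ(.133,.019,(0,0,255));circ(.161,.013,(255,0,0))
    out.append(i[:390])
H=min(o.shape[0] for o in out);cv2.imwrite("pics/chk.png",np.hstack([o[:H] for o in out]))
for nm,x,y,w,h in(("side small",280,290,20,22),("side paddle",230,150,28,32),("side spatula",330,255,75,48),("side cast",282,188,35,28),("side lid",150,158,45,30),("side nipple",178,145,18,14)):
    a=d0["side"]["img"][y:y+h,x:x+w].astype(np.float32).mean(2);b2=s["img"][y:y+h,x:x+w].astype(np.float32).mean(2)
    print(nm,cv2.phaseCorrelate(a,b2,cv2.createHanningWindow((w,h),cv2.CV_32F)))
E
```

```text
side small ((0.05391198172389977, 0.08842657507084084), 1.003296289841334)
side paddle ((0.030102961729799205, 0.08331183758387617), 0.8509995187322299)
side spatula ((0.4949329207032207, -0.1540721295575338), 0.8838382368617588)
side cast ((0.21022077575149822, 0.09315341292615642), 0.8725059575504727)
side lid ((0.5212397484693341, -0.01984413078518088), 0.9463753509521484)
side nipple ((0.19013574187947668, 0.2969204650079149), 0.9750297100455673)
```

View pics/chk.png

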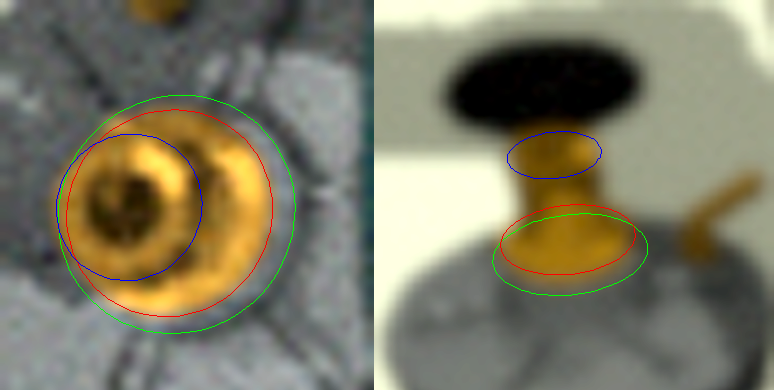

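```bash
python3 - <<'E'
from h import *
from bench import r
fs=[r.grab_frame("side")["img"].astype(float) for _ in range(4)]
d=pickle.load(open("f_out.pkl","rb"));s=d["side"]
im=np.mean(fs,0); s0=dict(s); s0["img"]=im.astype(np.uint8)
b=(.5176,.2356)
q=im[...,0]-im[...,2]  # bronze chroma
for v in range(136,160):
    row=q[v,155:185]; k=row>0.5*row.max()
    u=np.where(k)[0]; 
    def cross(i,j): return i+(0.5*row.max()-row[i])/(row[j]-row[i])*(j-i)
    L=cross(u[0]-1,u[0]);R=cross(u[-1],u[-1]+1)
    print(v,round(row.max(),0),round(L+155,2),round(R+155,2),"mid",round((L+R)/2+155,2))
for z in(.133,.140,.147,.154,.161): print(z,proj(s,[*b,z])[0].round(2))
cv2.imwrite("pics/fin.png",crop(s0,150,130,45,40,16))
E
```

```text
Traceback (most recent call last):
IndexError: index 30 is out of bounds for axis 0 with size 30
```

```bash
python3 - <<'E'
from h import *
from bench import r
fs=[r.grab_frame("side")["img"].astype(float) for _ in range(4)]
d=pickle.load(open("f_out.pkl","rb"));s=d["side"]
im=np.mean(fs,0); s0=dict(s); s0["img"]=im.astype(np.uint8)
b=(.5176,.2356)
cv2.imwrite("pics/fin.png",crop(s0,150,130,45,40,16))
q=im[...,0]-im[...,2]
for v in range(139,160):
    row=q[v,158:181].copy();row-=np.median(q[v,205:215]); h=.5*row[8:18].max(); k=row[:]>h
    if not k.any(): continue
    c=12
    L=c
    while L>0 and k[L]:L-=1
    R=c
    while R<len(row)-1 and k[R]:R+=1
    l=L+(h-row[L])/(row[L+1]-row[L]+1e-9);rr=R-1+(row[R-1]-h)/(row[R-1]-row[R]+1e-9)
    print(v,round(2*h),round(l+158,2),round(rr+158,2),"mid",round((l+rr)/2+158,2))
for z in(.133,.140,.147,.154,.161): print(z,proj(s,[*b,z])[0].round(2))
E
```

```text
139 16 165.66 171.5 mid 168.58
140 37 164.48 172.39 mid 168.44
141 54 164.34 172.8 mid 168.57
142 63 164.41 172.94 mid 168.67
143 53 164.13 172.88 mid 168.51
144 43 164.15 172.56 mid 168.35
145 43 164.53 172.36 mid 168.44
146 50 165.21 172.44 mid 168.82
147 58 165.69 172.71 mid 169.2
148 62 165.76 173.28 mid 169.52
149 63 165.73 174.05 mid 169.89
150 62 165.41 175.44 mid 170.42
151 63 164.48 176.34 mid 170.41
152 64 163.03 176.7 mid 169.87
153 68 162.66 176.39 mid 169.52
154 68 162.99 175.73 mid 169.36
155 65 163.84 174.74 mid 169.29
156 51 164.73 173.39 mid 169.06
157 26 165.63 172.16 mid 168.89
158 3 167.56 170.22 mid 168.89
0.133 [169.19 152.36]
0.14 [168.8  149.98]
0.147 [168.41 147.57]
0.154 [168.01 145.14]
0.161 [167.61 142.68]
```

View pics/fin.png

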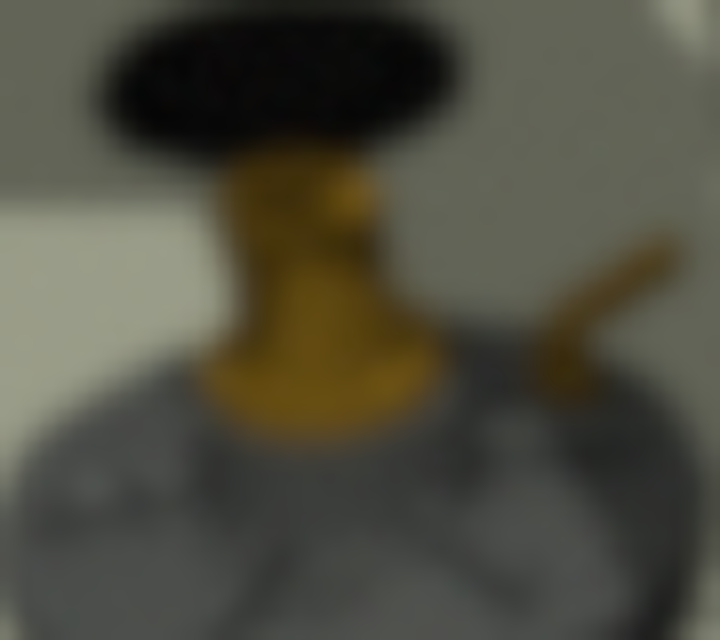

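The tool's shadow falls on the sleeve and blurs the tilt check. I'll move further away and look again.

Emit:
{"api": "arm_command", "payload": {
  "deltas": [
    [-0.3,0.2,-0.1,0],
    [-0.6,0.4,-0.2,0],
    [-0.95,0.6,-0.3,0],
    [-0.95,0.6,-0.3,0],
    [-0.95,0.6,-0.3,0]
  ]
}}

```text
time: 20.78
ee_pos: [0.5526, -0.1255, 0.2993]
orientation: [-0.0, 0.879, 0.478, 0.0]
ft_force: [1.1, 1.1, 0.3]
finger_gap: 0.551
```

```bash
python3 - <<'E'
from h import *
from bench import r
d=pickle.load(open("f_out.pkl","rb"));d0=pickle.load(open("f0.pkl","rb"))
o=[]
for n,x,y,w,h in(("side",150,132,44,36),("top",124,216,40,33)):
    im=np.mean([r.grab_frame(n)["img"].astype(float) for _ in range(4)],0);f=dict(d[n]);f["img"]=im.astype(np.uint8)
    pickle.dump(f,open(f"fin_{n}.pkl","wb"))
    o.append(cv2.resize(crop(f,x,y,w,h,9),(398,326)))
    if n=="side":
        q=im[...,0]-im[...,2]
        for v in range(139,160):
            row=q[v,158:181].copy();row-=np.median(q[v,205:215]);hh=.5*row[8:18].max();k=row>hh
            L=R=12
            while L>0 and k[L]:L-=1
            while R<22 and k[R]:R+=1
            l=L+(hh-row[L])/(row[L+1]-row[L]+1e-9);rr=R-1+(row[R-1]-hh)/(row[R-1]-row[R]+1e-9)
            print(v,round(2*hh),round(l+158,2),round(rr+158,2),"mid",round((l+rr)/2+158,2))
cv2.imwrite("pics/fin2.png",np.hstack(o))
E
```

```text
139 41 164.82 171.42 mid 168.12
140 67 163.98 172.01 mid 168.0
141 75 163.45 172.54 mid 167.99
142 78 163.17 172.87 mid 168.02
143 83 163.28 172.87 mid 168.08
144 88 163.7 172.66 mid 168.18
145 82 164.1 172.73 mid 168.41
146 75 164.32 173.06 mid 168.69
147 71 164.47 173.37 mid 168.92
148 72 164.56 173.96 mid 169.26
149 72 164.48 176.12 mid 170.3
150 71 163.68 176.87 mid 170.27
151 72 162.57 177.17 mid 169.87
152 74 162.24 177.02 mid 169.63
153 76 162.32 176.55 mid 169.43
154 75 162.82 175.87 mid 169.35
155 73 163.77 174.85 mid 169.31
156 56 164.62 173.47 mid 169.05
157 28 165.59 172.15 mid 168.87
158 4 167.55 170.08 mid 168.81
159 -8 164.58 186.25 mid 175.42
```

View pics/fin2.png

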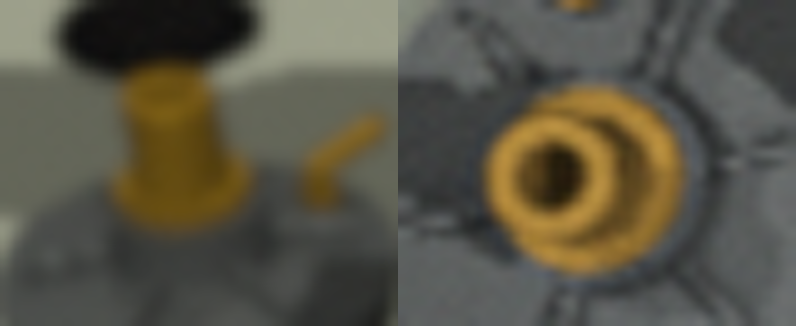

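```bash
python3 - <<'E'
from h import *
t=pickle.load(open("fin_top.pkl","rb"));b=(.5176,.2356)
p=proj(t,[[*b,.133],[*b,.161]]);print(p,p[1]-p[0])
fl=((590.5-398+.5)/9.95-.5+124,(181.5+.5)/9.88-.5+216);nk=((550-398+.5)/9.95-.5+124,(176.5)/9.88-.5+216)
print("flange",fl,onz(t,fl,.133),"neck",nk,onz(t,nk,.161))
E
```

```text
[[142.97400899 233.90242713]
 [139.29403686 233.37537777]] [-3.67997212 -0.52704936]
flange (142.89698492462313, 233.92105263157896) [0.51756174 0.23575492 0.133     ] neck (138.82663316582915, 233.3643724696356) [0.51761765 0.23651971 0.161     ]
```

```bash
python3 -c "
from bench import r
print(r.sign_off(), r.state()['time'])"
```

```text
the job is handed in; nothing more can be done
the job is handed in; nothing more can be done
```

I pressed the larger bronze sleeve into the lid's bore until the shoulder bottomed, let go, moved the arm clear and handed the job in at about 21 s. No verdict was reported, so what follows is from my own checks.

- **Bottoming:** The sleeve slid past the ribs at about 9–12 N. The force then rose at about 3 N/mm (the seal's stiffness), and I stopped at about 18 N, or about 6 mm of lid travel, short of the 24 N limit. I eased off to zero vertical force before opening the fingers. At that point the tool height was within about 0.3 mm of the height I expected for a fully seated sleeve. This is the main evidence that it is flush, since the pictures cannot resolve the height to a millimetre.
- **Centring and tilt:** In the last top view the flange centre is about 0.2 mm from the measured bore centre. Tilt came out at about 0.01 rad from the side view and up to 0.03 rad from the top view. The two disagree slightly, within picture noise, and both are under the 0.06 limit.
- **Side camera offset:** The side camera placed things about 1.6 mm away from the top camera throughout, so I relied on the top camera.
- **Other objects:** In the side view after release, the small sleeve, paddle, cast, spatula and lid had all shifted by about half a pixel or less from the start picture. I did not repeat that measurement after the final retreat move, which stayed about 0.25–0.3 m above the bench.

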